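Swap the objective can in the bottle rack for the bottle that belongs there

TASK

The objective can has been put into the middle place of the bottle rack, where the small bottle belongs, and the two tall bottles on either side leave no room for fingers. First park both tall bottles standing in the shallow dark tray, then stand the can in the round black stand and after that the small bottle in the middle of the rack, and finally put each tall bottle back where it stood at the start. Keep everything upright.

Things in the scene. Friction and masses are not known exactly. Their poses are not given: they have to be found in the camera images.
- rack: Fixed aluminium bottle rack, 72 mm wide (x axis), 188 mm long (y axis, the row): three places at y = -54, 0, +54 mm. Origin under its centre, on the worktop; inner floor 4 mm up, inside 62 x 178 mm. Walls 5 mm thick, 33 mm high, but each long side is raised to 66 mm for 44 mm beside the middle, so what stands there can be gripped only along the row. It stands on the left.
- rack_middle (a point): The rack's middle place, on its inner floor, 4 mm above the worktop; axes as the rack's. Beware: between the tray and the right-hand area a black micromanipulator hangs from the microscope, from 0.04 to 0.36 m above the worktop, over about x 0.44 to 0.60, y 0.0 to -0.17. Go round it in front, near the robot (x about 0.33).
- tray: Shallow fixed grey plastic tray with a black rubber mat, 150 mm (x axis) by 86 mm (y axis), rim 16 mm high and 4 mm thick, inner floor 6 mm above the worktop. Origin under its centre, on the worktop. It lies in front of the robot. Both tall bottles fit side by side along its x axis (say at x = -35 and +35 mm).
- stand: Low round black stand, fixed, 80 mm across and 12 mm high, with a round seat 56 mm across and 8 mm deep in which the can stands. Origin under its centre. The stand and the small bottle stand near the right-hand corner of the worktop, about 0.1 m apart, either way round; the worktop is turned about 25 degrees anticlockwise.
- stand_seat (a point): Centre of the stand's seat, on its floor, 4 mm above the worktop.
- bottle_oil: Tall amber-brown bottle with a black cap, 46 mm across, 95 mm high; the cap (does not turn) is 30 mm across, from 81 to 95 mm above the foot, with a sloping shoulder below it: pinch the cap. Starts in one end place of the rack, on its floor. Origin at the centre of the underside, z up. Mass 0.08 to 0.17 kg.
- bottle_medium: Tall pink bottle with a white cap, 42 mm across, 87 mm high; the cap (fixed) is 28 mm across and reaches from 74 to 87 mm above the foot, with a sloping shoulder below it: pinch the cap. It starts in the other end place of the rack. Origin at the centre of the underside, z up. Mass 0.06 to 0.12 kg.
- objective_can: Screw can of a spare objective, a plain cylinder 40 mm across and 61 mm high, ribbed, black below and cream above (lid fixed). It starts in the middle place of the rack, about 11 mm from each tall bottle. Origin at the centre of the underside, z up. Mass about 0.09 kg.
- bottle_buffer: Small white bottle with a blue cap, 34 mm across the body, 65 mm high (body to 55 mm, cap 24 mm across); it starts on the worktop outside the rack. Origin at the centre of the underside, z up. Mass about 0.045 kg.
Mind the look-alikes: they are no part of the job. Leave any green look-alike of the bottle_oil alone.

How it is judged (in metres and radians):
On the way, in this order (a step that is already met when the one before it is completed fails the run):
1. both tall bottles stand in the tray (y of bottle_oil in the frame of tray between -0.03 and 0.03 m and x of bottle_oil in the frame of tray between -0.062 and 0.062 m and z of each of bottle_oil, bottle_medium in the frame of tray below 0.012 m and angle between each of bottle_oil, bottle_medium's own z axis and vertical below 0.12 rad and linear speed of each of bottle_oil, bottle_medium below 0.02 m/s and y of bottle_medium in the frame of tray between -0.03 and 0.03 m and x of bottle_medium in the frame of tray between -0.062 and 0.062 m), for 0.2 s.
2. the can stands in the seat of the stand (horizontal distance between objective_can and stand_seat below 0.012 m and z of objective_can in the frame of stand_seat below 0.004 m and angle between objective_can's own z axis and vertical below 0.12 rad and linear speed of objective_can below 0.02 m/s), for 0.2 s.
3. the small bottle stands in the middle place of the rack (horizontal distance between bottle_buffer and rack_middle below 0.015 m and z of bottle_buffer in the frame of rack_middle below 0.004 m and angle between bottle_buffer's own z axis and vertical below 0.12 rad and linear speed of bottle_buffer below 0.02 m/s), for 0.2 s.
At the end, for the whole second after the job is handed in: The can stands in the stand's seat (within 12 mm of its centre), the small bottle stands on the rack's floor within 15 mm of the middle place, each tall bottle stands within 15 mm of where it stood at the start; all are upright and at rest (all of step 2 and all of step 3 and distance of each of bottle_oil, bottle_medium from where it was at the start of the episode below 0.015 m and angle between each of bottle_oil, bottle_medium's own z axis and vertical below 0.12 rad and linear speed of each of bottle_oil, bottle_medium below 0.02 m/s); the robot touches nothing.
It fails at once if a bottle or the can is tipped over (angle between any of bottle_oil, bottle_medium, objective_can, bottle_buffer's own z axis and vertical above 0.7 rad).
It also fails if it takes over 131 s, if anything falls off the work surface, if the arm or the gripper's body presses on something with over 40 N, if the wrist force passes 120 N, or if a joint passes its speed limit or range.

ROBOT

A 7-joint arm with a two-finger parallel gripper is mounted at the origin on a cart in front of the work surface, level with it; the furniture and walls round the work are solid. World frame = base frame: x ahead of the robot, y to its left, z up, the work surface at z = 0. Lengths are in m, angles in degrees, forces in N, time in s.
With the tool pointing down it reaches from about 0.35 to 0.9 m from the base axis. Payload 8.1 kg.
Tool frame: the origin (TCP) lies midway between the tips of the shut fingers; the grasp point (between the pads) lies 19 mm behind it; z points along the fingers, y is the line along which they close (so a half turn about z gives the same grasp; the last joint's range is limited). The gripper opens to 92 mm and grips with 3 to 60 N. Pads are 19 mm wide; open, the fingers measure 130 mm over their backs; the gripper's body (75 mm by 190 mm) begins 47 mm behind the grasp point.
Start: joints at [-79.103, 24.895, 1.432, 90.138, -0.665, 64.973, -4.303], TCP at [0.18, 0.598, 0.227] pointing down, gripper open.
Joint ranges: [-149.89, 149.89], [-25.12, 119.58], [-72.63, 75.52], [4.76, 147.25], [-75.54, 255.54], [6.69, 114.76], [-157.13, 157.13]. Speed limits (degrees/s): [127.2, 127.2, 172.46, 172.46, 180, 180, 180].

INTERFACE

Orientations are given as a 3x3 rotation matrix whose columns are the frame's x, y, z axes.
In Python, from workcell import ctrl gives the robot as it stands. Calls block until the motion is done:
- ctrl.reach(position, orientation): joint-space move of the TCP to a pose.
- ctrl.line_to(position, rot=None, max_speed=0.15, max_force=None): straight line of the TCP; rot=None keeps the orientation; max_speed is the mean speed in m/s. With max_force (N) it stops when the force on the tool has changed by that much, and returns True; else False.
- ctrl.move_joints(angles): joint-space move.
- ctrl.gripper_to(opening, grasp_force=None): finger opening in m; grasp_force is the grip in N (None keeps the last); returns when the fingers have stopped.
- ctrl.sleep(seconds).
- ctrl.inverse_kinematics(position, orientation): joint angles nearest the present ones, or None.
- ctrl.get_obs(): the state.
- ctrl.capture(name): name is "side" or "top"; returns a dict with "image" (420x560x3 uint8, red, green, blue), "K" (3x3 intrinsics, pixels), "T" (4x4, takes a point from camera to world coordinates). Camera axes: x right, y up, looking along -z (the intrinsics and any distortion apply to the point x, -y, -z); pixel columns grow to the right and rows downward; lengths in m; the calibration is good to about 2 mm. A picture is of the moment at which its call begins. There is no depth.
A pose or a line that the arm cannot do raises ctrl.IKError and nothing moves.
- ctrl.hand_in(): hands the job in; it is judged then, once.
The state is a dict: "t": time; "qpos": joint angles; "dq": joint speeds; "effort": joint torques, N m; "ee_pos": TCP position; "tool_rot": TCP orientation; "contact_force": force on the tool from outside, world axes, zero at the start; "ft_torque": the same for the moment, N m; "gripper_width": finger opening in m; "gripper_force": force on a finger pad.
Only numpy, scipy, OpenCV 4.12 (cv2) and the standard library are available. Lean on these libraries where they do the work, as an engineer would, in place of code of your own. Each camera call takes 0.05 s, during which the arm holds its last target. There are 200 camera calls.

## Working session

There is one attempt and no reset: what is moved stays moved. The work goes in short steps, each a Python script; the robot and the scene stay as the last script left them, time stands still between calls to the robot, and variables do not carry over. Pictures are saved under pics/ and viewed, at most 14 in all, crops included, and the job is handed in when it is done.

```bash
ls; mkdir -p pics; python3 - <<'E'
from workcell import ctrl
import cv2,numpy as np,pickle
for n in("side","top"):
    c=ctrl.capture(n);cv2.imwrite(f"pics/{n}0.png",c["image"][:,:,::-1])
    print({k:(np.round(v,4).tolist() if hasattr(v,'shape') else v) for k,v in c.items() if k!="image"})
    pickle.dump(c,open(f"{n}0.pkl","wb"))
o=ctrl.get_obs();print(o["t"],o["ee_pos"],o["tool_rot"])
E
```

```text
pics
{'K': [[504.5954, 0.0, 272.8682], [0.0, 504.5954, 207.9592], [0.0, 0.0, 1.0]], 'T': [[0.8214, 0.2745, -0.5, -0.1371], [-0.57, 0.3646, -0.7363, -0.899], [-0.0198, 0.8898, 0.4559, 0.5647], [0.0, 0.0, 0.0, 1.0]]}
{'K': [[473.0825, 0.0, 283.5048], [0.0, 473.0825, 209.4414], [0.0, 0.0, 1.0]], 'T': [[-0.0004, 0.9971, -0.0757, 0.3637], [-0.9998, 0.0009, 0.0174, -0.0302], [0.0174, 0.0756, 0.997, 1.0725], [0.0, 0.0, 0.0, 1.0]]}
0.1 [0.18030106 0.59797117 0.22603635] [[-9.57425358e-01  2.88680792e-01 -2.90896052e-04]
 [ 2.88680916e-01  9.57424408e-01 -1.35365374e-03]
 [-1.12262852e-04 -1.37999855e-03 -9.99999042e-01]]
```

View pics/top0.png

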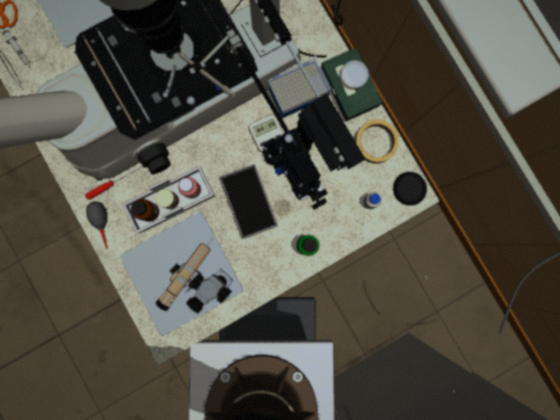

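View pics/side0.png

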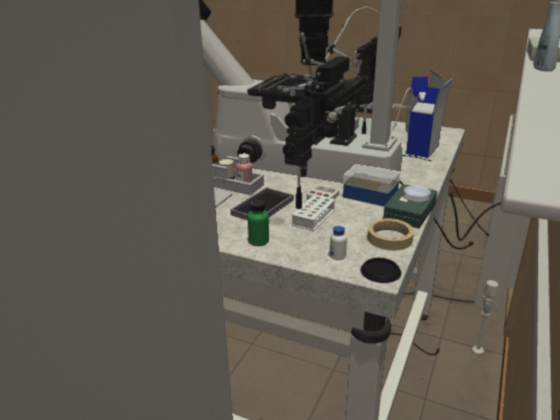

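The top view shows the rack with the oil bottle at px (144,209), the can at (167,200) and the medium bottle at (189,187). The tray is at (248,201), the buffer bottle at (373,200) and the stand at (410,188).

There are two dark or green candidates for the oil bottle: (144,209), brown and in the rack, and (307,245), green. The brown one fits the description. I'll confirm it in an enlarged crop.

```bash
python3 - <<'E'
import cv2,numpy as np
im=cv2.imread("pics/top0.png")
a=cv2.resize(im[150:250,115:285],None,fx=4.7,fy=4.7,interpolation=cv2.INTER_CUBIC)[:, :799]
b=cv2.resize(im[165:225,355:435],None,fx=4.7,fy=4.7,interpolation=cv2.INTER_CUBIC)
def ticks(p,x0,y0):
    for x in range((x0//10+1)*10,x0+int(p.shape[1]/4.7),10):
        X=int((x-x0+.5)*4.7);cv2.line(p,(X,0),(X,8),(0,255,255),1)
        if x%20==0: cv2.putText(p,str(x),(X-10,20),0,.4,(0,255,255),1)
    for y in range((y0//10+1)*10,y0+int(p.shape[0]/4.7),10):
        Y=int((y-y0+.5)*4.7);cv2.line(p,(0,Y),(8,Y),(0,255,255),1);cv2.putText(p,str(y),(10,Y+4),0,.4,(0,255,255),1)
a=cv2.convertScaleAbs(a,alpha=1.5,beta=20);b=cv2.convertScaleAbs(b,alpha=1.5,beta=20)
ticks(a,115,150);ticks(b,355,165)
cv2.imwrite("pics/cropA.png",a);cv2.imwrite("pics/cropB.png",b)
E
```

```text
(no output)
```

View pics/cropA.png

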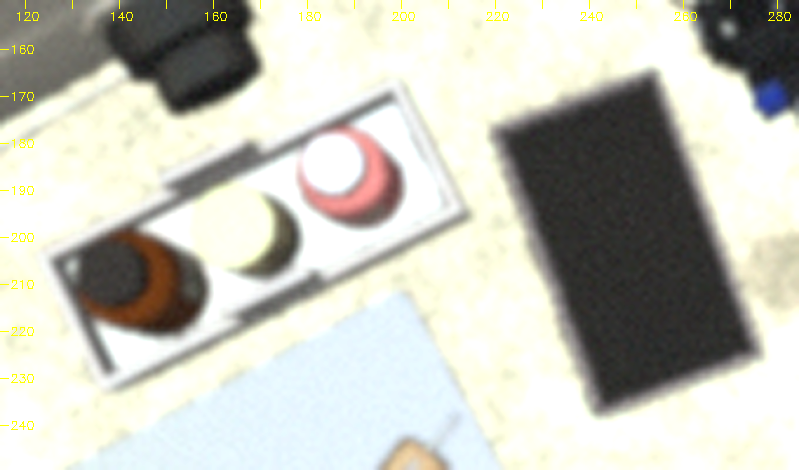

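View pics/cropB.png

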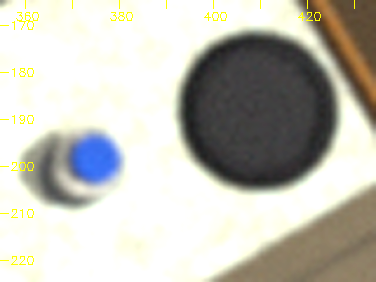

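The crops confirm it. The rack bottle with brown glass and a dark cap (cap centre px (138.5,206.7)) is bottle_oil. The other positions are the can lid at (164.5,198.2), white cap at (185.6,184.2), tray at (247.8,201.1), blue cap at (374.7,198.1) and stand at (409.4,188.1).

```bash
cat > geo.py <<'E'
import numpy as np
def w(c,u,v,z):
    d=c["T"][:3,:3]@(np.linalg.inv(c["K"])@[u,v,1]*[1,-1,-1]);o=c["T"][:3,3]
    return (o+d*(z-o[2])/d[2])[:2]
E
python3 - <<'E'
import pickle,numpy as np
from geo import w
c=pickle.load(open("top0.pkl","rb"))
P=lambda X,Y,z:w(c,X/4.7+114.5,Y/4.7+149.5,z)
f=lambda a:np.round(a,4).tolist()
for n,a in dict(oil=(113,269,.099),can=(235,229,.065),med=(334,163,.091)).items(): print(n,f(P(*a)))
for n,q,z in(("tray",[(493,130),(655,72),(760,353),(598,415)],.016),("rack",[(50,258),(400,86),(470,213),(110,390)],.037)):
    q=np.array([P(*p,z) for p in q]);print(n,f(q.mean(0)),"edges",[(f(np.linalg.norm(d)),round(np.degrees(np.arctan2(d[1],d[0])),1)) for d in np.roll(q,-1,0)-q])
print("buf",f(w(c,374.7,198.1,.065)),"stand",f(w(c,409.4,188.1,.012)),"green",f(w(c,307,245,.09)))
print("knob",f(w(c,155,157,.1)),f(w(c,150,172,.1)), "manip",f(w(c,320,200,.1)))
E
```

```text
oil [0.4428, 0.2506]
can [0.4639, 0.2058]
med [0.4907, 0.1566]
tray [0.4628, 0.0314] edges [(0.0822, np.float64(-69.9)), (0.1439, np.float64(-159.5)), (0.0822, np.float64(111.0)), (0.1452, np.float64(20.5))]
rack [0.4633, 0.2015] edges [(0.1804, np.float64(-63.3)), (0.0685, np.float64(-150.8)), (0.1849, np.float64(116.5)), (0.0679, np.float64(25.4))]
buf [0.4647, -0.2436] stand [0.4929, -0.3341] green [0.3643, -0.096]
knob [0.5461, 0.2188] [0.5147, 0.2284] manip [0.4571, -0.1226]
```

```bash
cat > h.py <<'E'
from workcell import ctrl
import numpy as np
def R(a):
    c,s=np.cos(np.radians(a)),np.sin(np.radians(a)); return np.array([[-s,c,0],[c,s,0],[0,0,-1.]])
ROW=-63.2; TR=28; RT=-20
oil=(.4428,.2506); med=(.4907,.1566); can=(.4650,.2048); t1=(.4811,.051); t2=(.4193,.0279); buf=(.4647,-.2436); st=(.4929,-.3341)
def st8(m=""):
    o=ctrl.get_obs();print(m,"t%.1f"%o["t"],np.round(o["ee_pos"],4),"w%.4f"%o["gripper_width"],"F",np.round(o["contact_force"],1),"g%.1f"%o["gripper_force"],flush=True)
def pick(p,z,a,up,op,grip=20):
    ctrl.gripper_to(op)
    ctrl.line_to([*p,z+.03],R(a),max_speed=.25)
    hit=ctrl.line_to([*p,z],max_speed=.06,max_force=6)
    ctrl.gripper_to(0.0,grip); st8(f"grip hit={hit}")
    ctrl.line_to([*p,up],max_speed=.2); st8("lifted")
def place(p,z,up,op):
    ctrl.line_to([*p,z+.02],max_speed=.2)
    hit=ctrl.line_to([*p,z-.003],max_speed=.04,max_force=3); st8(f"down hit={hit}")
    ctrl.gripper_to(op); ctrl.line_to([*p,up],max_speed=.25); st8("released")
E
python3 - <<'E'
from h import *
ctrl.reach([*oil,.20],R(ROW)); st8()
pick(oil,.086,ROW,.215,.06)
E
```

```text
t1.7 [0.4425 0.2517 0.2   ] w0.0921 F [-0.6  0.5  0.3] g0.0
grip hit=False t4.2 [0.4428 0.2508 0.0861] w0.0290 F [-0.3 -0.4 -0.3] g20.0
lifted t5.0 [0.4421 0.2504 0.214 ] w0.0293 F [-0.3  0.6 -1.5] g19.9
```

```bash
python3 - <<'E'
from h import *
import cv2
ctrl.reach([*t1,.215],R(TR)); st8()
place(t1,.088,.2,.046)
c=ctrl.capture("top");cv2.imwrite("pics/t1.png",c["image"][:,:,::-1])
ctrl.reach([*med,.2],R(ROW)); 
pick(med,.079,ROW,.215,.06)
ctrl.reach([*t2,.215],R(TR)); st8()
place(t2,.081,.2,.046)
ctrl.reach([.38,.16,.25],R(ROW))
c=ctrl.capture("top");cv2.imwrite("pics/t2.png",cv2.resize(c["image"][150:250,115:285,::-1],None,fx=4.7,fy=4.7)[:,:799])
c=ctrl.capture("side");cv2.imwrite("pics/s2.png",cv2.resize(c["image"][120:260,190:400,::-1],None,fx=3,fy=3))
E
```

```text
t6.6 [0.4809 0.0513 0.2146] w0.0287 F [-0.5  0.3 -1. ] g19.9
down hit=True t7.8 [0.4807 0.0509 0.0872] w0.0294 F [ 0.3 -0.1  2.9] g20.0
released t8.9 [0.4811 0.0512 0.2003] w0.0456 F [-0.3 -0.6 -0.8] g0.0
grip hit=False t12.7 [0.4907 0.1567 0.0791] w0.0274 F [ 0.3 -0.1  0.1] g20.0
lifted t13.6 [0.4899 0.1566 0.2141] w0.0272 F [ 0.1  0.5 -2.4] g20.0
 t15.0 [0.4193 0.028  0.2147] w0.0269 F [-0.1  0.1 -1.3] g20.0
down hit=True t16.2 [0.4193 0.028  0.0803] w0.0271 F [ 0.5  0.5 -0. ] g20.0
released t17.4 [0.4192 0.0281 0.2001] w0.0459 F [-1.2  0.1 -0.3] g0.0
```

View pics/t2.png

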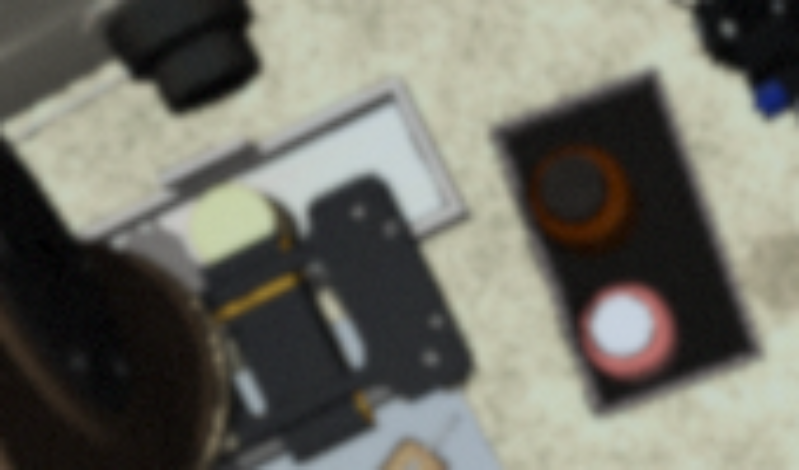

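View pics/s2.png

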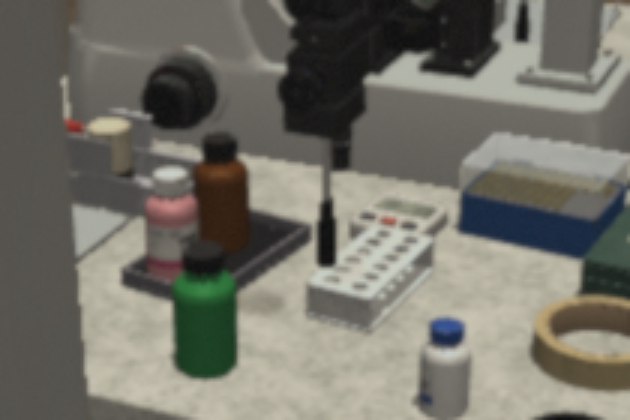

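The oil cap at crop px (572,188) and the medium cap at (622,324) are both inside the tray, and the side view shows both bottles upright. Next is the can.

```bash
cat >> h.py <<'E'
W=[([.38,.13,.2],ROW),([.34,.0,.2],ROW),([.34,-.12,.2],-50),([.36,-.29,.2],RT)]
def go(wps):
    for p,a in wps: ctrl.line_to(p,R(a),max_speed=.25)
E
python3 - <<'E'
from h import *
import cv2
ctrl.reach([*can,.15],R(ROW))
pick(can,.032,ROW,.2,.066,25)
go(W); st8("front")
ctrl.line_to([*st,.15],R(RT),max_speed=.25); st8("over stand")
c=ctrl.capture("side");cv2.imwrite("pics/s3.png",cv2.resize(c["image"][120:300,290:460,::-1],None,fx=3,fy=3))
E
```

```text
grip hit=False t22.1 [0.4651 0.2049 0.0321] w0.0384 F [-0.9  0.4  3. ] g25.0
lifted t23.1 [0.4643 0.2045 0.199 ] w0.0389 F [ 0.8 -0.2 -1.5] g25.0
front t26.4 [ 0.3602 -0.289   0.1998] w0.0387 F [-0.5  0.2 -1.5] g25.0
over stand t27.1 [ 0.4916 -0.3339  0.1501] w0.0389 F [-0.2 -0.7 -1.7] g25.0
```

View pics/s3.png

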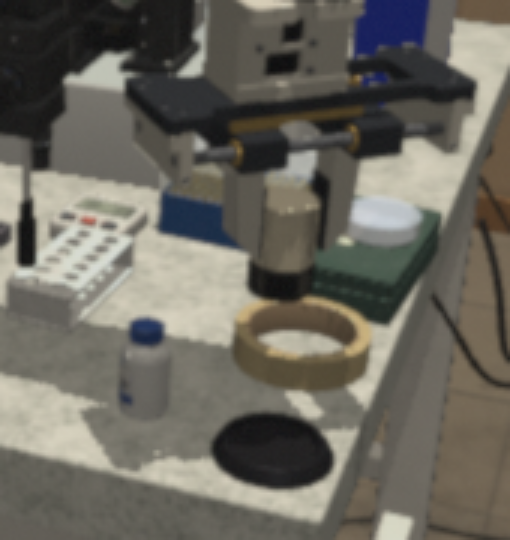

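The can hangs upright above the stand, whose centre is at side px ≈(380.3,269.7). The blue cap top is at ≈(338.7,229). I'll cross-check both with the side calibration, then place the can.

```bash
python3 - <<'E'
from h import *
import cv2,pickle
from geo import w
c=pickle.load(open("side0.pkl","rb"))
s=w(c,380.3,269.7,.012);b=w(c,338.7,228.7,.065);print("stand",s,"buf",b)
if np.linalg.norm(s-st)<.012:
    place(st,.032,.15,.06)
    c=ctrl.capture("side");cv2.imwrite("pics/s4.png",cv2.resize(c["image"][200:300,310:430,::-1],None,fx=4,fy=4))
E
```

```text
stand [ 0.48580305 -0.34499057] buf [ 0.46432371 -0.24598741]
```

Buffer agrees, but the stand is off by 13 mm. I'll remeasure the stand by segmentation in both initial images.

```bash
python3 - <<'E'
import cv2,pickle,numpy as np
from geo import w
for n,(x0,x1,y0,y1) in dict(top=(388,432,166,212),side=(355,405,254,285)).items():
    c=pickle.load(open(n+"0.pkl","rb"));g=cv2.cvtColor(c["image"][y0:y1,x0:x1],cv2.COLOR_RGB2GRAY)
    m=(g<70).astype(np.uint8)
    _,lab,s,ce=cv2.connectedComponentsWithStats(m);i=lab[(y1-y0)//2,(x1-x0)//2]
    print(n,i,s[i],ce[i]+[x0,y0],"box ctr",x0+s[i][0]+(s[i][2]-1)/2,y0+s[i][1]+(s[i][3]-1)/2)
    for z in(.008,.012):print(w(c,*(ce[i]+[x0,y0]),z))
    # width check
    l,r=s[i][0]+x0,s[i][0]+s[i][2]+x0;print(np.linalg.norm(w(c,l,ce[i][1]+y0,.012)-w(c,r,ce[i][1]+y0,.012)))
E
```

```text
top 2 [  5   6  34  33 869] [409.40621404 188.15420023] box ctr 409.5 188.0
[ 0.49328109 -0.33529771]
[ 0.49279407 -0.3341511 ]
0.07744882720264064
side 1 [  6   4  40  25 765] [380.56862745 270.07058824] box ctr 380.5 270.0
[ 0.48980992 -0.34218997]
[ 0.48530573 -0.34619051]
0.07638302613104776
```

```bash
python3 - <<'E'
import pickle,numpy as np
from geo import w
t=pickle.load(open("top0.pkl","rb"));s=pickle.load(open("side0.pkl","rb"))
P=lambda X,Y,z:w(t,X/4.7+114.5,Y/4.7+149.5,z)
print("oil",P(572,188,.101)-[.4811,.051],"med",P(622,324,.093)-[.4193,.0279])
# project can axis at TCP into side view: expected px in s3 crop
for z in(.122,.145):
    p=np.linalg.inv(s["T"])@[.4916,-.3339,z,1];q=s["K"]@(p[:3]*[1,-1,-1]);q=q[:2]/q[2];print(z,q,(q-[290,120])*3)
E
```

```text
oil [-0.0025464  -0.00056321] med [-5.45809411e-05  7.73663952e-04]
0.122 [382.78258355 216.26167359] [278.34775066 288.78502078]
0.145 [383.78399766 205.15306655] [281.35199297 255.45919965]
```

```bash
sed -i 's/st=(.4929,-.3341)/st=(.4922,-.3365)/' h.py; python3 - <<'E'
from h import *
import cv2
place(st,.032,.15,.06)
ctrl.line_to([.40,-.30,.19],max_speed=.25)
c=ctrl.capture("side");a=cv2.resize(c["image"][200:300,310:430,::-1],None,fx=4,fy=4)
c=ctrl.capture("top");b=cv2.resize(c["image"][150:250,350:440,::-1],None,fx=4,fy=4)
cv2.imwrite("pics/s4.png",np.hstack([a[:,:430],b]))
E
```

```text
down hit=True t28.3 [ 0.4923 -0.3363  0.0316] w0.0392 F [ 0.3 -0.4  1.8] g25.0
released t29.5 [ 0.4923 -0.3363  0.1503] w0.0601 F [ 1.   0.5 -1. ] g0.0
```

View pics/s4.png

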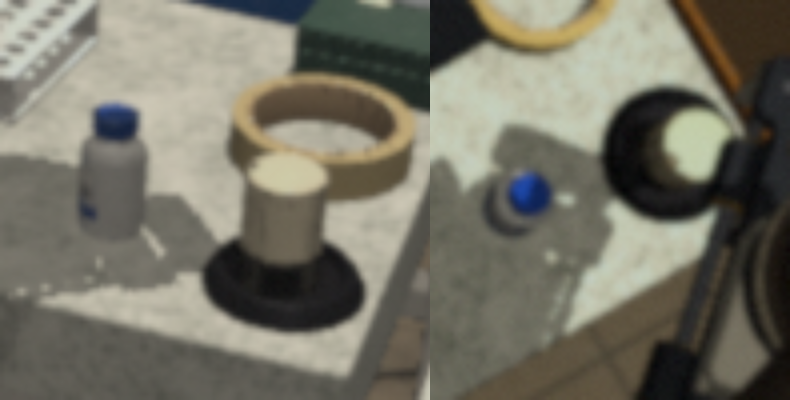

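The can is seated: contact came at TCP z 0.0316, which is floor level, and it looks upright in the stand at crop px (287,265). Next is the small bottle.

```bash
python3 - <<'E'
from h import *
import cv2
b=(.4645,-.2446); mid=(.4652,.2034)
ctrl.line_to([*b,.12],R(RT),max_speed=.25)
pick(b,.022,RT,.2,.06,15)
go(W[::-1]); ctrl.line_to([*mid,.2],R(ROW),max_speed=.25); st8("over rack")
place(mid,.026,.15,.06)
ctrl.reach([.40,.20,.25],R(TR))
ctrl.reach([.36,-.05,.25],R(TR))
c=ctrl.capture("top");cv2.imwrite("pics/t5.png",cv2.resize(c["image"][150:250,115:285,::-1],None,fx=4.7,fy=4.7)[:,:799])
E
```

```text
grip hit=False t32.6 [ 0.4646 -0.2446  0.0221] w0.0327 F [ 0.2 -0.2  1.3] g15.0
lifted t33.7 [ 0.4639 -0.2441  0.199 ] w0.0325 F [ 0.5 -0.8 -0.8] g15.0
over rack t37.7 [0.4651 0.2019 0.1998] w0.0328 F [ 0.3 -0.2 -0.3] g15.0
down hit=True t39.1 [0.4649 0.2036 0.0255] w0.0324 F [-0.3  0.3  0.2] g15.0
released t40.4 [0.4649 0.2036 0.15  ] w0.0603 F [ 0.3  0.1 -0.6] g0.0
```

View pics/t5.png

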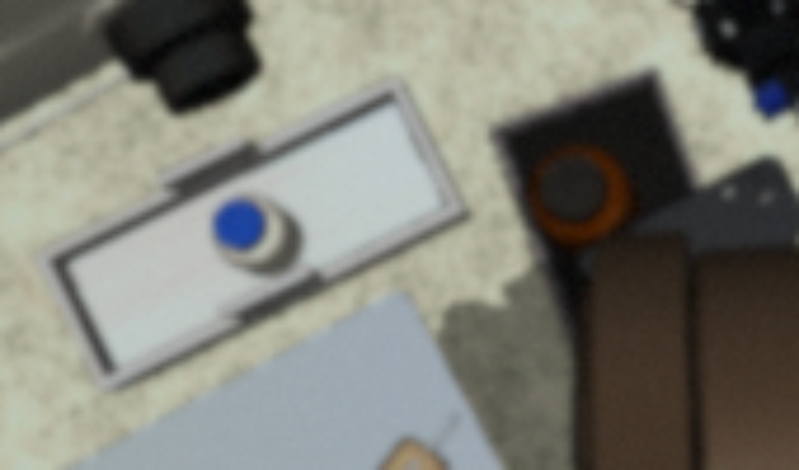

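The blue cap at crop px (240,224) sits at the rack's middle and the bottle is upright. Now I'll return the tall bottles.

```bash
python3 - <<'E'
from h import *
import cv2
for t,d,z in((t2,med,.079),(t1,oil,.086)):
    ctrl.line_to([*t,.22],R(TR),max_speed=.25)
    pick(t,z+.002,TR,.22,.046)
    ctrl.reach([*d,.22],R(ROW))
    place(d,z,.2,.046)
    if d==med: ctrl.reach([.40,.13,.24],R(TR))
ctrl.reach([.36,-.05,.27],R(TR))
c=ctrl.capture("top");cv2.imwrite("pics/t6.png",cv2.resize(c["image"][150:250,115:285,::-1],None,fx=4.7,fy=4.7)[:,:799])
c=ctrl.capture("side");cv2.imwrite("pics/s6.png",cv2.resize(c["image"][120:300,190:420,::-1],None,fx=3,fy=3))
E
```

```text
grip hit=False t45.3 [0.4194 0.0279 0.0812] w0.0273 F [ 0.2 -0.6  3. ] g20.0
lifted t46.2 [0.4186 0.0279 0.2191] w0.0270 F [-0.3  0.3 -1.9] g20.0
down hit=True t48.9 [0.4905 0.1569 0.0786] w0.0270 F [0.4 0.4 0.7] g20.0
released t50.1 [0.4905 0.1568 0.2   ] w0.0460 F [-0.2 -0.8 -0.2] g0.0
grip hit=False t53.8 [0.4811 0.051  0.0881] w0.0293 F [-1.  -1.4  1.2] g20.0
lifted t54.6 [0.4804 0.051  0.219 ] w0.0293 F [-0.2  0.  -2.5] g19.9
down hit=True t57.5 [0.4427 0.2511 0.0857] w0.0295 F [-1.9  1.3  2.1] g20.0
released t58.6 [0.4426 0.2507 0.2002] w0.0460 F [-0.4 -0.5  0.6] g0.0
```

View pics/t6.png

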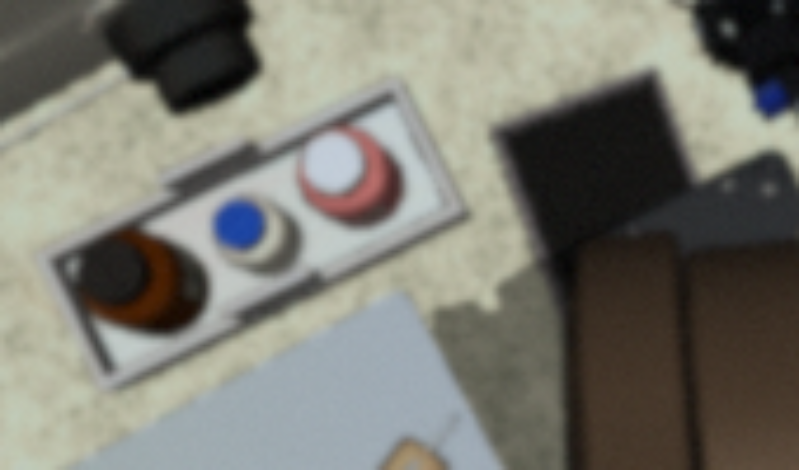

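View pics/s6.png

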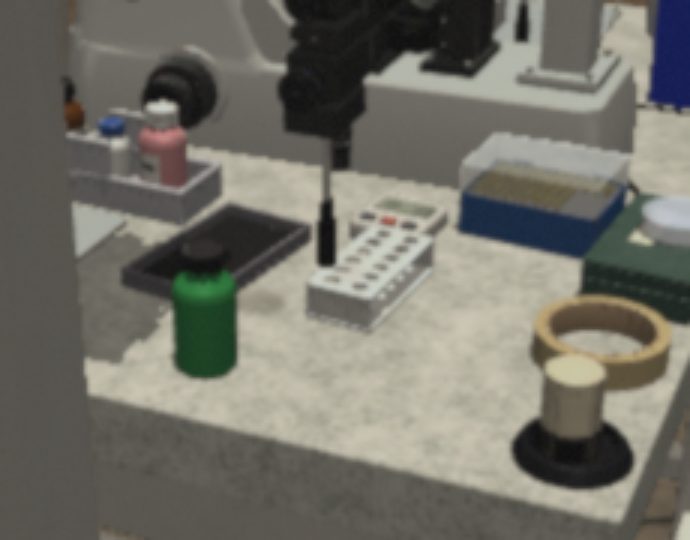

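The caps are back at crop px (113,269) and (334,162), the same as at the start. The small bottle is in the middle and the can is in the stand, with everything upright and the arm clear. Handing in.

```bash
python3 -c "
from workcell import ctrl
print(ctrl.hand_in())"
```

```text
the job is handed in; nothing more can be done
None
```

I handed the job in at about 60 s of the 131 s limit, and no verdict came back; the last images show the can in the stand, the small bottle in the middle of the rack, both tall bottles back in their starting places, and everything upright.

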